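# Step a fastener dispenser round to the wing nut and dispense one

## Task

Push the upright fin of the fastener dispenser's selector round with the fingertips, without pinching it, until it points squarely at the wing nut among the four sample fasteners. Only then press the round button in the middle of the dispenser all the way down and let it come up again. Leave the things standing on and around the dispenser where they are.

Things in the scene. Friction and masses are not known exactly. Their poses are not given: they have to be found in the camera images.
- dispenser: Fastener dispenser, fixed to the table: a round dark wooden board 314 mm across and 12 mm thick with a low round drum (126 mm across, top 34 mm above the table) in its middle. Origin on the selector's axis, at table height; z up; its front, where the four samples are, faces its own -x (roughly to the robot, turned by up to 0.5 rad).
- selector (a joint): Angle (rad, -1.5 to 1.5) of the selector, a notched metal disc 124 mm across on the drum, top 44 mm above the table. At 0 its fin points along the dispenser's -x; grows anticlockwise seen from above (fin towards the dispenser's -y). Starts between -0.2 and 0.2. It stays where it is left; friction 0.12 N m, 1.5 N at the fin.
- pointer (a point): Imaginary point in line with the selector's fin, 125 mm from the axis, 30 mm above the table; it turns with the fin and lies over the centre of the sample that the fin points at.
- fin_top (a point): Middle of the top edge of the selector's upright black fin, 67 mm from the axis. The fin is 10.4 mm thick, stands radially from 40 to 95 mm from the axis (with a pointed outer edge to 99 mm) and from 34 to 80 mm above the table, and turns with the selector.
- button_top (a point): Centre of the top of the round button (30 mm across) on the dispenser's axis, 68 mm above the table while up; the fixed black hub round it is 54 mm across (top 46 mm) with a 46 mm collar (top 58 mm).
- button (a joint): How far the button is pressed (m): 0 up, 0.006 fully down, where it takes 5 N. It springs back.
- wing_nut: Sample: steel wing nut with two upright round wings, 56 mm across the wings, 26 mm high. The four samples are fixed on the board 125 mm from the dispenser's axis, at selector angles -1.15, -0.55, 0.55 and 1.15, in any order. Origin at the centre of its underside, 12 mm above the table, as for the other samples.
- hex_nut: Sample: steel hexagon nut, 38 mm across flats, 14 mm high, with a dark bore.
- washer: Sample: flat steel washer, 44 mm across with a 22 mm hole, 3 mm thick.
- cap_nut: Sample: round steel cap nut with a domed top, 38 mm across, 22 mm high.
- black_tape: Roll of black tape, 58 mm across, 19 mm high, loose on the board behind the drum, on its left. Origin under its centre.
- nail_box: Small cardboard carton, 53 x 75 x 46 mm, loose on the board behind the drum, on its right. Origin under its centre.
- tape_measure: Yellow tape measure, 36 x 78 x 64 mm, loose on the table to the left. Origin under its centre.
- screwdriver_red: Red-handled screwdriver, 195 mm long, loose on the table to the right. Origin under its centre.
Mind the look-alikes: they are no part of the job. Of the things shaped like the black_tape, the black one is meant. What is shaped like the nail_box but pink or purple is not meant.

How it is judged (in metres and radians):
On the way, in this order (a step that is already met when the one before it is completed fails the run):
1. the fin points at the wing nut and rests there (horizontal distance between pointer and wing_nut below 0.014 m and velocity of joint selector between -0.05 and 0.05 rad/s), for 0.3 s.
2. the button is pressed down (value of joint button above 0.0045 m), for 0.05 s.
At the end, for the whole second after the job is handed in: The fin points at the wing nut (pointer point within 14 mm of its centre, about 6 degrees), the button has been pressed down after that and is up again, and the loose things lie still within 20 mm of where they were (horizontal distance between pointer and wing_nut below 0.014 m and value of joint button below 0.0015 m and distance of each of black_tape, nail_box, tape_measure, screwdriver_red from where it was at the start of the episode below 0.02 m and linear speed of each of black_tape, nail_box, tape_measure, screwdriver_red below 0.02 m/s); the robot touches nothing.
It fails at once if the button is pressed while the fin does not point at the wing nut (value of joint button above 0.003 m and horizontal distance between pointer and wing_nut above 0.016 m).
It fails at once if the fin is pinched (pushed on both sides at once) (contact force between the fingers and selector_c0 above 1 N and contact force between the fingers and selector_c1 above 1 N).
It fails at once if a loose bystander is moved or lifted by more than 20 mm (distance of any of black_tape, nail_box, tape_measure, screwdriver_red from where it was at the start of the episode above 0.02 m).
It also fails if it takes over 40 s, if anything falls off the work surface, if the arm or the gripper's body presses on something with over 40 N, if the wrist force passes 120 N, or if a joint passes its speed limit or range.

## Robot

A 6-joint arm with a two-finger parallel gripper is mounted at the origin on a cart in front of the work surface, level with it; the furniture and walls round the work are solid. World frame = base frame: x ahead of the robot, y to its left, z up, the work surface at z = 0. Lengths are in mm, angles in rad, forces in N, time in s.
With the tool pointing down it reaches from about 350 to 875 mm from the base axis. Payload 4.2 kg.
Tool frame: the origin (TCP) lies midway between the tips of the shut fingers; the grasp point (between the pads) lies 19 mm behind it (arm.grasp_offset is the distance from the TCP to the grasp point, in mm); z points along the fingers, y is the line along which they close (so a half turn about z gives the same grasp; the last joint's range is limited). The gripper opens to 85 mm and grips with 20 to 120 N. Pads are 22 mm wide; open, the fingers measure 114 mm over their backs; the gripper's body (76 mm by 85 mm) begins 54 mm behind the grasp point. The pads swing forward as they close: fully open they stand 13 mm farther back than shut.
Start: joints at [0.259, 0.385, 0.008, 0, -1.194, -0.259], TCP at [624.979, 0.025, 231.312] pointing down, gripper open.
Joint ranges: [-3.14, 3.14], [-1.21, 2.06], [-1.07, 1.41], [-3.16, 2.05], [-2.99, -0.16], [-3.1, 3.1]. Speed limits (rad/s): [2.79, 2.79, 3.14, 3.14, 3.14, 3.14].

## Interface

Orientations are given as a unit quaternion [x, y, z, w].
In Python, from bench import arm gives the robot as it stands. The module is installed in compiled form; this text tells all that it offers.
- The arm moves only by the tool servo_tool, never from a script. Its argument "increments" is a list of rows, each a list of 7 numbers: the opening, from 0 (shut) to 1 (fully open), then the shift along the tool's x, y, z in m, then the turn, a rotation vector about the tool's x, y, z in degrees. In form: [[grip, x, y, z, ax, ay, az], ...]. A call has 1 to 12 rows; each row is the pose to reach, as a shift and turn from the pose commanded when the call began, along the tool's axes at that moment; what a row does not reach only later rows make up. A row lasts 1/8 s, in which the tool goes at most 62.5 mm and 10.7 degrees, less where a joint would pass 70% of its speed; a pose out of reach is approached as far as the arm can. A call with a gripper value outside its range is refused whole. The fingers move at their own pace and stop on an object; the grip force is fixed at half the most. Time passes only in rows, so rows that repeat a pose let the fingers close. It gives the time, the measured TCP pose, the force, the opening and the grip force at its end, in the units of the state.
- arm.read_state(): the state, without advancing time (a new reading comes with each control period).
- arm.get_image(name): name is "scene" or "side" or "wrist"; returns a dict with "color" (384x512x3 uint8, red, green, blue), "fx", "fy", "cx", "cy" (pixels), "k1" (the pictures are not rectified: a ray, as slopes to the right and down, at radius r is drawn at 1 + k1 r^2 times it, then the intrinsics apply), "rvec" (rotation vector, rad) and "tvec" (3), from world to camera coordinates, as OpenCV has them; the wrist camera has in their place "hand_eye" (4x4, takes a point from camera to tool coordinates, whose origin is the TCP and whose axes are the flange's). Camera axes: x right, y down, z forward; pixel columns grow to the right and rows downward; lengths in mm; the calibration is good to about 2 mm. A picture is of the moment at which its call begins: read the wrist's pose just before it. There is no depth.
- arm.job_done(): hands the job in; it is judged then, once.
Trained networks look in the newest picture that a camera, given by its name, has taken for a name from the list of things; names that differ only in an ending like _2 or _b are one class to them, and where a whole thing is asked for, a point or a joint stands for the part that bears it (a point fixed in the world has none). Each returns a list of dicts, best first, with "p" (0 to 1); they miss things now and then, are a little off and sometimes report something else, mostly with a low value. They report only what shows in the picture. A call takes as long as a camera call. They do not tell look-alikes from the thing itself.
- arm.look_for(camera, thing): "box" ([centre column, centre row, width, height] in pixels, round what is visible of it).
- arm.spot_point(camera, thing): "centre" ([column, row] in pixels: a listed point, or the origin of a listed thing).
The state is a dict: "clock": time; "joints": joint angles; "joint_vel": joint speeds; "joint_efforts": joint torques, N m; "position": TCP position; "ee_rot": TCP orientation; "contact_force": force on the tool from outside, world axes, zero at the start; "wrist_torque": the same for the moment, N m; "gripper_width": finger opening in mm; "grasp_force": force on a finger pad.
Only numpy, scipy, OpenCV 4.12 (cv2) and the standard library are available. Lean on these libraries where they do the work, as an engineer would, in place of code of your own. Each camera call takes 0.05 s, during which the arm holds its last target. There are 200 camera calls.

## Working session

There is one attempt and no reset: what is moved stays moved. The work goes in short steps, Python scripts to look and compute and a tool call to move; the robot and the scene stay as the last step left them, time stands still between calls to the robot, and variables do not carry over. Pictures are saved under pics/ and viewed, at most 10 in all, crops included, and the job is handed in when it is done.

Besides the shell and the picture viewer there is one more tool, called after "Request:" as name(argument=value, ...), one argument or row to a line, values as JSON. servo_tool: Moves the arm, as the interface text tells. Its arguments: {"type":"object","properties":{"increments":{"type":"array","items":{"type":"array","items":{"type":"number"}}}},"required":["increments"]}

```bash
mkdir -p pics; cat > h.py <<'E'
import numpy as np, cv2
from scipy.spatial.transform import Rotation as R
from bench import arm
THINGS=["dispenser","fin_top","button_top","wing_nut","hex_nut","washer","cap_nut","black_tape","nail_box","tape_measure","screwdriver_red"]
def grab(cam,name=None):
    s=arm.read_state(); im=arm.get_image(cam)
    if name: cv2.imwrite(f"pics/{name}.png",im["color"][:,:,::-1])
    if cam=="wrist":
        T=np.eye(4);T[:3,:3]=R.from_quat(s["ee_rot"]).as_matrix();T[:3,3]=s["position"]
        C=T@np.array(im["hand_eye"]); im["Rw"]=C[:3,:3]; im["o"]=C[:3,3]
    else:
        Rm=R.from_rotvec(np.ravel(im["rvec"])).as_matrix(); im["Rw"]=Rm.T; im["o"]=-Rm.T@np.ravel(im["tvec"])
    return im
def ray(im,px):
    d=(np.array(px)-[im["cx"],im["cy"]])/[im["fx"],im["fy"]]
    u=d.copy()
    for _ in range(20): u=d/(1+im["k1"]*(u@u))
    v=im["Rw"]@np.r_[u,1]; return im["o"],v/np.linalg.norm(v)
def atz(im,px,z):
    o,v=ray(im,px); return o+v*(z-o[2])/v[2]
def proj(im,P):
    c=im["Rw"].T@(np.array(P)-im["o"]); u=c[:2]/c[2]; u=u*(1+im["k1"]*(u@u))
    return u*[im["fx"],im["fy"]]+[im["cx"],im["cy"]]
def tri(rays):
    A=np.zeros((3,3));b=np.zeros(3)
    for o,v in rays:
        M=np.eye(3)-np.outer(v,v);A+=M;b+=M@o
    return np.linalg.solve(A,b)
E
python3 - <<'E'
from h import *
Z=dict(dispenser=0,fin_top=80,button_top=68,wing_nut=12,hex_nut=12,washer=12,cap_nut=12)
for cam in ["scene","side","wrist"]:
    im=grab(cam,cam+"0"); print(cam,im["o"].round(),im["fx"])
    for t in THINGS:
        print(" ",t,[(np.round(d["centre"]).tolist(),round(d["p"],2),atz(im,d["centre"],Z.get(t,0))[:2].round().tolist()) for d in arm.spot_point(cam,t)[:3]])
a,b,c=[cv2.imread(f"pics/{n}0.png") for n in ("scene","side","wrist")]
cv2.imwrite("pics/all.png",cv2.resize(np.vstack([np.hstack([a,b]),np.hstack([c,c*0])]),(800,600)))
print(arm.read_state())
E
```

```text
scene [ -55. -558.  706.] 359.13449215231594
  dispenser [([303.0, 307.0], 0.49, [336.0, -278.0]), ([261.0, 176.0], 0.36, [622.0, 151.0])]
  fin_top [([248.0, 183.0], 0.59, [494.0, 73.0])]
  button_top [([261.0, 170.0], 0.61, [578.0, 104.0]), ([261.0, 176.0], 0.56, [557.0, 84.0])]
  wing_nut [([263.0, 174.0], 0.64, [622.0, 139.0]), ([221.0, 196.0], 0.49, [451.0, 151.0])]
  hex_nut [([229.0, 180.0], 0.44, [520.0, 198.0]), ([226.0, 195.0], 0.19, [462.0, 142.0])]
  washer [([250.0, 219.0], 0.49, [443.0, 11.0]), ([268.0, 192.0], 0.47, [563.0, 60.0])]
  cap_nut [([277.0, 216.0], 0.53, [507.0, -35.0])]
  black_tape [([190.0, 215.0], 0.6, [339.0, 158.0]), ([259.0, 172.0], 0.52, [635.0, 172.0]), ([228.0, 145.0], 0.49, [674.0, 386.0])]
  nail_box [([341.0, 217.0], 0.74, [643.0, -160.0]), ([296.0, 194.0], 0.56, [634.0, 3.0]), ([322.0, 244.0], 0.55, [521.0, -188.0])]
  tape_measure [([201.0, 158.0], 0.88, [544.0, 383.0])]
  screwdriver_red []
side [ -75.  273. 1016.] 418.27853264441023
  dispenser [([227.0, 186.0], 0.57, [551.0, 75.0])]
  fin_top [([233.0, 190.0], 0.74, [483.0, 81.0])]
  button
[... 1121 characters left out ...]
': array([ 2.58607725e-01,  3.84668644e-01,  7.86229467e-03,  4.43401604e-05,
       -1.19398667e+00, -2.58575314e-01]), 'joint_vel': array([ 0.00083362, -0.00098114,  0.00022477,  0.00111337, -0.00042644,
        0.00173726]), 'joint_efforts': array([ 6.49335288e-04, -3.92082810e+01,  1.88613760e+01,  4.19055104e+00,
       -4.09320937e-04, -1.09775306e-05]), 'position': array([6.24970213e+02, 1.48668389e-02, 2.31322822e+02]), 'ee_rot': array([ 7.07124008e-01, -7.07089554e-01,  1.86509275e-05,  8.93546753e-06]), 'contact_force': array([-0.27981397,  0.35993467,  0.62165139]), 'wrist_torque': array([0.02618227, 0.02017009, 0.01520924]), 'grasp_force': 0.0, 'gripper_width': 85.49401293692624}
```

View pics/all.png

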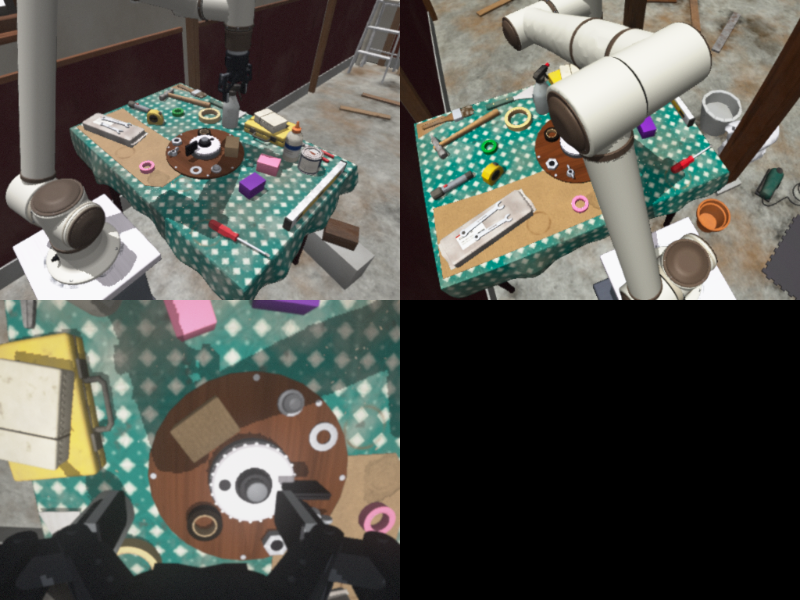

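The picture shows the board with samples: in the wrist view, cap nut (371,132), washer (412,179), hex nut (348,306), and a part-hidden fourth sample at (396,274). Candidates for the wing nut are wrist (396,274) = side (221,223) = scene (221,196), the hex nut at side (194,211), and two false hits: scene (263,174), which is the tape roll, and side (372,203), which is the screwdriver. I choose the one at side (221,223) and will check it in a crop.

```bash
python3 - <<'E'
import cv2,numpy as np
a=cv2.imread("pics/side0.png")[170:250,170:270];b=cv2.imread("pics/scene0.png")[155:235,200:300]
c=cv2.imread("pics/wrist0.png")[90:340,190:460]
f=lambda x:cv2.resize(x,(400,300),interpolation=cv2.INTER_CUBIC)
cv2.imwrite("pics/crop1.png",np.vstack([np.hstack([f(a),f(b)]),np.hstack([f(c),0*f(c)])]))
E
```

```text
(no output)
```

View pics/crop1.png

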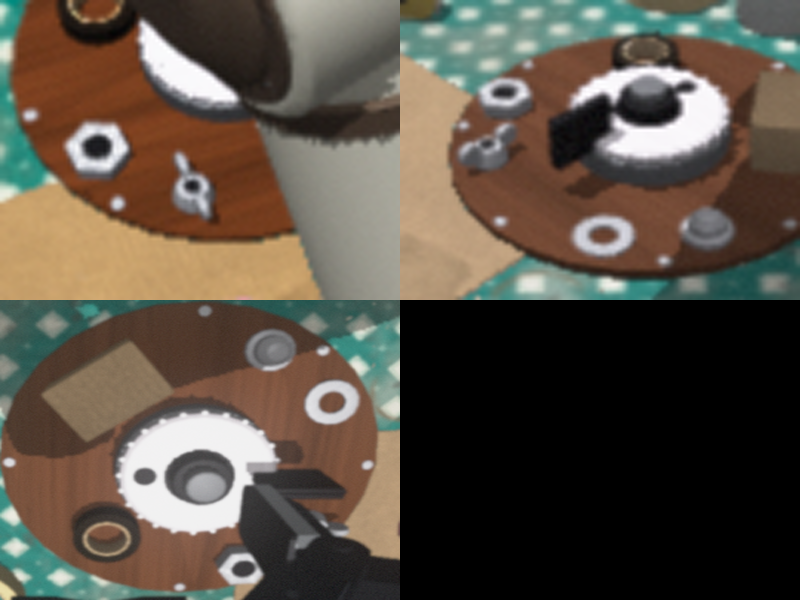

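The crop confirms it: side (221,223) is the winged nut, sitting between the hex nut and the fin. I'll shut the fingers and move back for a second wrist view.

Request:
servo_tool(
  increments=[
    [0,0.02,0.06,0,0,0,0],
    [0,0.06,0.125,0,0,0,0],
    [0,0.06,0.125,0,0,0,0],
    [0,0.06,0.125,0,0,0,0],
    [0,0.06,0.125,0,0,0,0],
  ],
)

```text
clock: 2.42
position: [501.4, -59.5, 231.5]
ee_rot: [0.707, -0.707, 0.0, -0.0]
contact_force: [-0.6, -0.1, -0.7]
gripper_width: 0.0
grasp_force: 0.0
```

```bash
python3 - <<'E'
from h import *
Z=dict(dispenser=0,fin_top=80,button_top=68,wing_nut=12,hex_nut=12,washer=12,cap_nut=12)
im=grab("wrist","wrist1")
# earlier wrist view
old=dict(im); old["o"]=np.array([626,-68,374.])
s=arm.read_state();print(s["clock"],s["position"].round(1),s["gripper_width"])
old["o"]=im["o"]+(np.array([624.97,0.015,231.32])-s["position"])
O=dict(fin_top=(396,247),button_top=(324,249),wing_nut=(396,274),hex_nut=(348,306),washer=(412,179),cap_nut=(371,132))
for t in THINGS:
    r=arm.spot_point("wrist",t)[:3]
    print(t,[(np.round(d["centre"]).tolist(),round(d["p"],2),atz(im,d["centre"],Z.get(t,0))[:2].round(1).tolist()) for d in r])
    if t in O and r: print("   tri",tri([ray(im,r[0]["centre"]),ray(old,O[t])]).round(1))
cv2.imwrite("pics/w1.png",cv2.imread("pics/wrist1.png"))
E
```

```text
2.475 [501.3 -59.4 231.2] -0.1313995529866196
dispenser [([222.0, 265.0], 0.79, [546.8, 76.0])]
fin_top [([307.0, 223.0], 0.25, [453.0, -13.0])]
   tri [452.2  54.3  21.7]
button_top [([306.0, 226.0], 0.4, [451.6, -6.0])]
   tri [502.5  39.3  61.6]
wing_nut []
hex_nut [([157.0, 209.0], 0.47, [620.6, -4.5]), ([258.0, 346.0], 0.38, [499.3, 193.9])]
   tri [570.6 -39.5 256. ]
washer [([308.0, 223.0], 0.63, [441.0, 13.1])]
   tri [ 4.382e+02  1.940e+01 -4.000e-01]
cap_nut [([261.0, 181.0], 0.66, [496.8, -38.6])]
   tri [496.3 -36.4   6.7]
black_tape [([168.0, 319.0], 0.44, [624.0, 160.2])]
nail_box [([158.0, 209.0], 0.74, [623.1, -0.2]), ([131.0, 67.0], 0.58, [641.8, -165.9])]
tape_measure []
screwdriver_red []
```

View pics/wrist1.png

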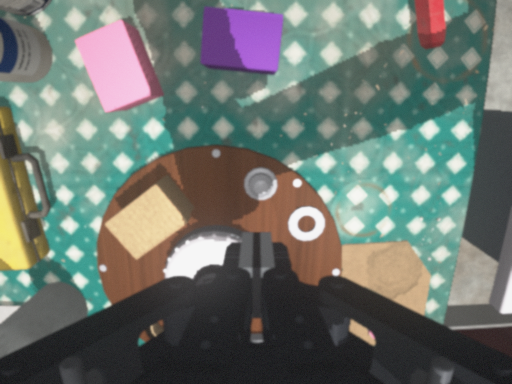

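The second view shows the cap nut (261,184), the washer (307,223) and the carton (150,218). The gripper hides the fin and the wing nut. I'll fit the known pattern to all detections.

```bash
cat > plan.py <<'E'
from h import *
from scipy.optimize import least_squares
ims={}
for c in("scene","side"): ims[c]=grab(c)
w=grab("wrist"); s=arm.read_state(); ims["w1"]=w
o=dict(w); o["o"]=w["o"]+(np.array([624.97,0.015,231.32])-s["position"]); ims["w0"]=o
ang=dict(hex_nut=-1.15,wing_nut=-.55,washer=.55,cap_nut=1.15)
obs=[("w0","wing_nut",396,274),("w0","hex_nut",348,306),("w0","washer",412,179),("w0","cap_nut",371,132),("w0","button",324,249),("w1","washer",308,223),("w1","cap_nut",261,181),("w1","hex_nut",258,346),
("side","wing_nut",221,223),("side","hex_nut",194,211),("scene","wing_nut",221,196),("scene","hex_nut",229,180),("scene","washer",250,219),("scene","cap_nut",277,216)]
fin=[("w0",396,247),("scene",248,183),("side",233,190)]
def P(x,t):
    if t=="button": return [x[0],x[1],68]
    a=np.pi+x[2]+ang[t]; return [x[0]+125*np.cos(a),x[1]+125*np.sin(a),13]
def f(x): return np.r_[np.concatenate([proj(ims[i],P(x,t))-[u,v] for i,t,u,v in obs]),np.concatenate([proj(ims[i],[x[0]+67*np.cos(x[3]),x[1]+67*np.sin(x[3]),80])-[u,v] for i,u,v in fin])]
r=least_squares(f,[553,78,0,3.2],loss="soft_l1",x_scale=[1,1,.01,.01])
print(r.x.round(3)); print(r.fun.reshape(-1,2).round(1).tolist())
E
python3 plan.py; python3 - <<'E'
E
```

```text
[ 5.51705e+02  7.60140e+01 -2.40000e-02  3.18900e+00]
[[0.3, 1.1], [1.4, 1.6], [0.7, -3.7], [0.0, -0.7], [3.7, -3.3], [-3.9, 1.0], [-2.2, 2.4], [-3.7, -0.7], [-3.6, -1.8], [-0.0, -0.7], [0.5, 1.0], [-3.2, 2.6], [-0.3, -1.1], [-1.4, 1.2], [-0.2, 0.4], [-2.6, 1.1], [2.8, -1.6]]
```

Request:
servo_tool(
  increments=[
    [0,-0.03,0.008,0.05,0,0,0],
    [0,-0.06,0.016,0.09,0,0,0],
    [0,-0.079,0.021,0.14,0,0,0],
    [0,-0.079,0.021,0.165,0,0,0],
    [0,-0.079,0.021,0.179,0,0,0],
    [0,-0.079,0.021,0.179,0,0,0],
    [0,-0.079,0.021,0.179,0,0,0],
  ],
)

```text
clock: 4.05
position: [480.0, 19.1, 53.4]
ee_rot: [-0.707, 0.707, -0.001, 0.001]
contact_force: [-0.6, -0.6, -0.5]
gripper_width: -0.1
grasp_force: 0.0
```

```bash
python3 - <<'E'
from h import *
s=arm.read_state(); p=s["position"]; print(p.round(1),s["contact_force"].round(1))
M=R.from_quat(s["ee_rot"]).as_matrix(); A=np.array([552.5,77]); r=72
for th in np.radians([195,190,185,180,175,170,165,160,155,150,147.5]):
    u=np.array([np.cos(th),np.sin(th)]); n=np.array([-u[1],u[0]])
    t=A+r*u+17*n; d=np.r_[t-p[:2],0]; print(round(np.degrees(th),1),(M.T@d).round(1)[:2], t.round(), "az",round(180-np.degrees(th),1))
E
```

```text
[480.   19.1  53.4] [-0.6 -0.6 -0.5]
195.0 [-22.8  -7.4] [487.  42.] az -15.0
190.0 [-28.7  -4.6] [485.  48.] az -10.0
185.0 [-34.7  -2.3] [482.  54.] az -5.0
180.0 [-40.9  -0.5] [480.  60.] az 0.0
175.0 [-47.2   0.7] [479.  66.] az 5.0
170.0 [-53.7   1.3] [479.  73.] az 10.0
165.0 [-60.1   1.4] [479.  79.] az 15.0
160.0 [-66.5   1. ] [479.  86.] az 20.0
155.0 [-72.9  -0.1] [480.  92.] az 25.0
150.0 [-79.2  -1.7] [482.  98.] az 30.0
147.5 [-82.2  -2.7] [483. 101.] az 32.5
```

Request:
servo_tool(
  increments=[
    [0,-0.023,-0.002,0,0,0,-3],
    [0,-0.033,-0.002,0,0,0,-3],
    [0,-0.041,-0.0005,0,0,0,0],
    [0,-0.047,0.0007,0,0,0,5],
    [0,-0.0537,0.0013,0,0,0,10],
    [0,-0.06,0.0014,0,0,0,15],
    [0,-0.0665,0.001,0,0,0,20],
    [0,-0.0705,0.0004,0,0,0,23],
    [0,-0.0729,0,0,0,0,25],
    [0,-0.0729,0,0,0,0,25],
    [0,-0.0729,0,0,0,0,25],
  ],
)

```text
clock: 5.42
position: [479.0, 91.8, 52.7]
ee_rot: [-0.537, 0.843, 0.0, 0.0]
contact_force: [-0.2, -0.2, 0.2]
gripper_width: -0.1
grasp_force: 0.4
```

```bash
python3 - <<'E'
from h import *
s=arm.read_state(); print(s["position"].round(1),s["contact_force"].round(1))
for c in("scene","side","wrist"):
    im=grab(c,c+"2")
    for t,z in(("fin_top",80),("wing_nut",12)): print(c,t,[(np.round(d["centre"]).tolist(),round(d["p"],2),atz(im,d["centre"],z)[:2].round(1).tolist()) for d in arm.spot_point(c,t)[:2]])
f=lambda x:cv2.resize(x,(400,300),interpolation=cv2.INTER_CUBIC)
a=cv2.imread("pics/side2.png")[170:250,170:270];b=cv2.imread("pics/scene2.png")[155:235,200:300];c=cv2.imread("pics/wrist2.png")
cv2.imwrite("pics/c2.png",np.vstack([np.hstack([f(a),f(b)]),np.hstack([f(c),0*f(c)])]))
E
```

```text
[479.   91.8  52.7] [-0.2 -0.2  0.2]
scene fin_top [([240.0, 175.0], 0.75, [503.8, 117.8])]
scene wing_nut [([222.0, 198.0], 0.4, [445.2, 141.7])]
side fin_top []
side wing_nut []
wrist fin_top [([246.0, 309.0], 0.87, [489.8, 103.8])]
wrist wing_nut [([342.0, 263.0], 0.73, [443.0, 142.3])]
```

View pics/c2.png

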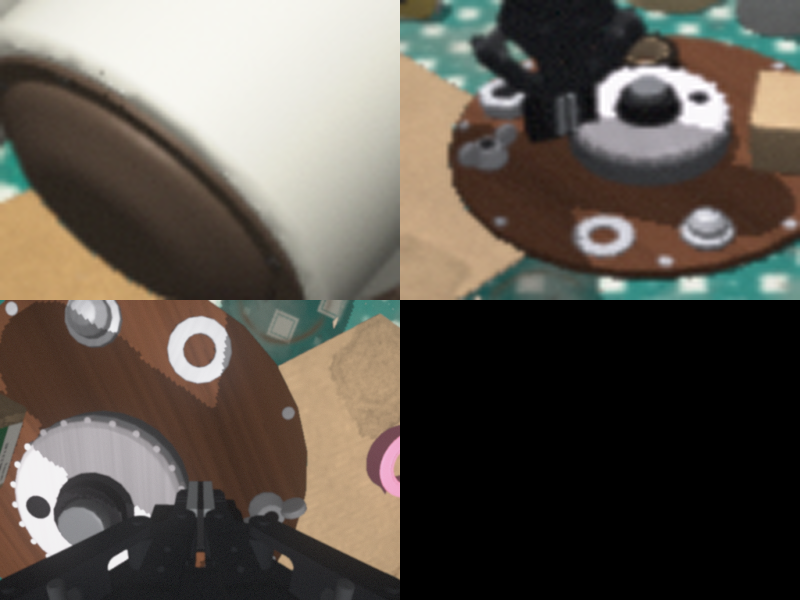

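Request:
servo_tool(
  increments=[
    [0,-0.003,0.0003,0,0,0,2],
    [0,-0.006,0.0007,0,0,0,4.5],
    [0,-0.0086,0.0012,0,0,0,6.5],
    [0,-0.0086,0.0012,0,0,0,6.5],
    [0,-0.0086,0.0012,0,0,0,6.5],
    [0,0.01,0.002,0,0,0,6.5],
    [0,0.03,0.002,-0.02,0,0,6.5],
    [0,0.04,0.002,-0.08,0,0,0],
    [0,0.05,0,-0.14,0,0,-10],
    [0,0.07,-0.05,-0.19,0,0,-20],
    [0,0.07,-0.11,-0.19,0,0,-25],
    [0,0.07,-0.15,-0.19,0,0,-25],
  ],
)

```text
clock: 7.38
position: [586.7, -36.8, 243.6]
ee_rot: [-0.707, 0.707, -0.001, 0.001]
contact_force: [-0.1, 0.3, -0.1]
gripper_width: -0.1
grasp_force: 0.0
```

Request:
servo_tool(
  increments=[
    [0,0,0,0,0,0,0],
    [0,0,0,0,0,0,0],
  ],
)

```text
clock: 7.62
position: [584.1, -35.3, 241.6]
ee_rot: [-0.707, 0.707, 0.001, -0.001]
contact_force: [-0.4, 1.4, 0.3]
gripper_width: 0.1
grasp_force: 0.0
```

```bash
cat > look.py <<'E'
from h import *
import sys
n=sys.argv[1]
Z=dict(fin_top=80,button_top=68,wing_nut=12,hex_nut=12,washer=12,cap_nut=12)
s=arm.read_state(); print(s["clock"],s["position"].round(1))
for c in("scene","wrist"):
    im=grab(c,c+n)
    for t in Z: print(c,t,[(np.round(d["centre"]).tolist(),round(d["p"],2),atz(im,d["centre"],Z[t])[:2].round(1).tolist()) for d in arm.spot_point(c,t)[:2]])
    if c=="wrist": print({k:proj(im,[552.5,77,z]).round().tolist() for k,z in(("ax68",68),("ax44",44))})
f=lambda x:cv2.resize(x,(400,300),interpolation=cv2.INTER_CUBIC)
b=cv2.imread(f"pics/scene{n}.png")[155:235,200:300];c=cv2.imread(f"pics/wrist{n}.png")
cv2.imwrite(f"pics/c{n}.png",np.hstack([f(b),f(c)]))
E
python3 look.py 3
```

```text
7.625 [584.1 -35.3 241.6]
scene fin_top [([239.0, 177.0], 0.64, [496.7, 113.4])]
scene button_top [([262.0, 175.0], 0.44, [561.3, 81.2])]
scene wing_nut [([221.0, 195.0], 0.53, [451.9, 153.7])]
scene hex_nut [([225.0, 181.0], 0.54, [510.2, 201.7])]
scene washer [([249.0, 221.0], 0.64, [434.7, 5.4])]
scene cap_nut [([278.0, 216.0], 0.58, [508.7, -37.2])]
wrist fin_top [([287.0, 274.0], 0.35, [553.2, 73.6])]
wrist button_top [([287.0, 273.0], 0.65, [551.7, 79.3])]
wrist wing_nut [([362.0, 292.0], 0.41, [444.3, 142.2])]
wrist hex_nut []
wrist washer [([373.0, 201.0], 0.74, [443.7, 13.5])]
wrist cap_nut [([328.0, 159.0], 0.79, [501.9, -37.5])]
{'ax68': [286.0, 271.0], 'ax44': [285.0, 261.0]}
```

View pics/c3.png

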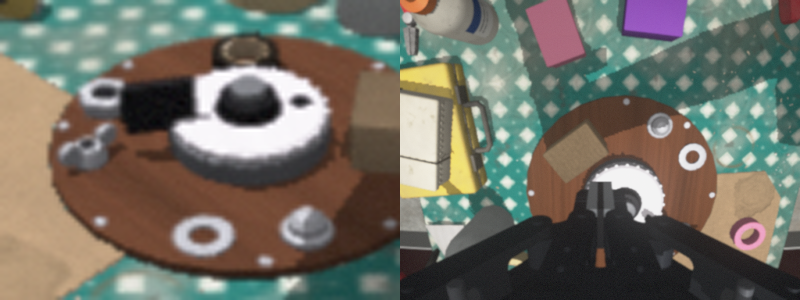

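Request:
servo_tool(
  increments=[
    [0,-0.05,0.02,0,0,0,0],
    [0,-0.1,0.03,0,0,0,0],
    [0,-0.1,0.03,0,0,0,0],
    [0,-0.1,0.03,0,0,0,0],
  ],
)

```text
clock: 8.82
position: [555.4, 65.2, 242.3]
ee_rot: [0.707, -0.707, 0.0, 0.0]
contact_force: [-0.1, -0.8, -0.2]
gripper_width: 0.1
grasp_force: 0.0
```

```bash
python3 look.py 4; python3 -c "
import cv2
a=cv2.imread('pics/wrist4.png');cv2.imwrite('pics/c4.png',cv2.resize(a[80:290,210:490],(800,600),interpolation=cv2.INTER_CUBIC))"
```

```text
8.825 [555.4  65.2 242.3]
scene fin_top [([240.0, 175.0], 0.74, [503.8, 116.4])]
scene button_top [([262.0, 177.0], 0.64, [553.5, 75.9])]
scene wing_nut [([223.0, 196.0], 0.52, [454.5, 144.8])]
scene hex_nut [([228.0, 183.0], 0.68, [507.4, 187.6])]
scene washer [([250.0, 216.0], 0.65, [450.0, 17.3])]
scene cap_nut [([276.0, 214.0], 0.44, [509.9, -26.9])]
wrist fin_top [([317.0, 220.0], 0.72, [495.5, 111.1])]
wrist button_top [([259.0, 185.0], 0.94, [553.9, 78.1])]
wrist wing_nut [([354.0, 119.0], 0.7, [444.4, 14.8]), ([347.0, 225.0], 0.67, [443.7, 144.5])]
wrist hex_nut [([299.0, 259.0], 0.62, [501.7, 190.0])]
wrist washer [([356.0, 121.0], 0.74, [442.0, 17.4])]
wrist cap_nut [([311.0, 71.0], 0.94, [495.8, -36.9])]
{'ax68': [260.0, 184.0], 'ax44': [260.0, 178.0]}
```

View pics/c4.png

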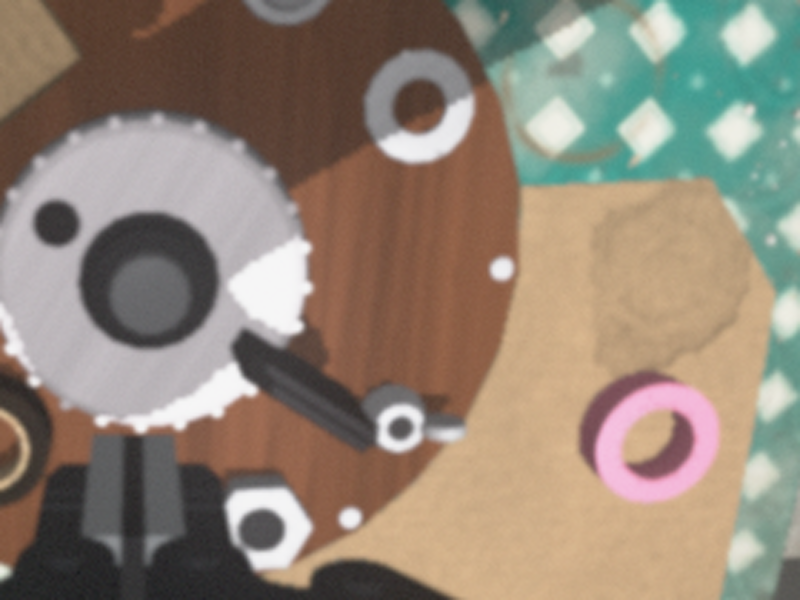

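The picture shows the fin reaching almost to the wing nut, with the nut's bore at crop (401,428) and the fin's outer end near (368,440). I'll check the angle with an overlay.

```bash
python3 - <<'E'
from h import *
from scipy.optimize import least_squares
im=grab("wrist","wrist5")
px=lambda c:np.array(c)/(800/280)+[210,80]
obs=[((419,106),15,125,.55),((262,530),26,125,-1.15),((401,428),26,125,-.55),((150,295),68,0,0)]
pt=lambda x,r,a,z:[x[0]+r*np.cos(np.pi+x[2]+a),x[1]+r*np.sin(np.pi+x[2]+a),z]
f=lambda x:np.concatenate([proj(im,pt(x,r,a,z))-px(c) for c,z,r,a in obs])
s=least_squares(f,[553,77,0],x_scale=[1,1,.01]);x=s.x
print(x.round(3),s.fun.round(1),"wing deg",np.degrees(np.pi+x[2]-.55))
big=cv2.resize(cv2.imread("pics/wrist5.png")[160:250,270:390],(800,600),interpolation=cv2.INTER_CUBIC)
q=lambda P:tuple(((proj(im,P)-[269.5,159.5])*(800/120)).round().astype(int).tolist())
for th,col in((147,(0,0,255)),(150,(0,255,0)),(153,(255,128,0))):
    t=np.radians(th);u=np.array([np.cos(t),np.sin(t)]);n=np.array([-u[1],u[0]]);A=x[:2]
    c=[q(np.r_[A+r*u+w*n,80]) for r,w in((40,5.2),(95,5.2),(99,0),(95,-5.2),(40,-5.2))]
    cv2.polylines(big,[np.array(c)],True,col,1)
cv2.circle(big,q(pt(x,125,-.55,26)),5,(0,0,255),2)
cv2.imwrite("pics/c5.png",big)
E
```

```text
[ 5.49746e+02  7.77080e+01 -1.10000e-02] [ 0.4  0.2 -0.  -0.2 -0.6 -0.8  0.2  0.6] wing deg 147.87021041463322
```

View pics/c5.png

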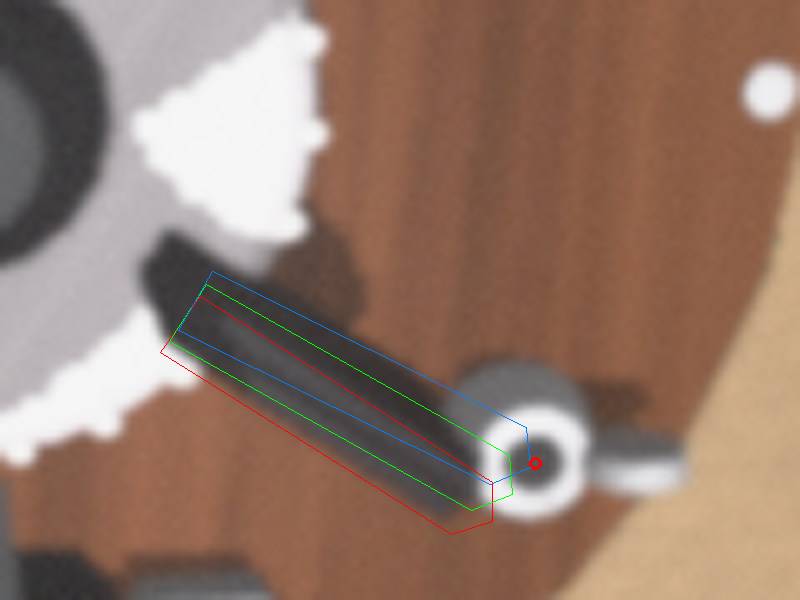

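The fin's edge slope matches the 147–148° outlines and the wing nut lies at 147.9°, so the pointing is good. Next is the button.

Request:
servo_tool(
  increments=[
    [0,-0.0128,0.003,0.05,0,0,0],
    [0,-0.0128,0.003,0.1,0,0,0],
    [0,-0.0128,0.003,0.14,0,0,0],
    [0,-0.0128,0.003,0.16,0,0,0],
    [0,-0.0128,0.003,0.167,0,0,0],
    [0,-0.0128,0.003,0.167,0,0,0],
    [0,-0.0128,0.003,0.167,0,0,0],
  ],
)

```text
clock: 10.45
position: [553.2, 78.2, 76.5]
ee_rot: [0.707, -0.707, 0.001, -0.001]
contact_force: [-0.6, -0.6, -0.3]
gripper_width: 0.3
grasp_force: 0.0
```

Request:
servo_tool(
  increments=[
    [0,0,0,0.005,0,0,0],
    [0,0,0,0.01,0,0,0],
    [0,0,0,0.012,0,0,0],
    [0,0,0,0.012,0,0,0],
  ],
)

```text
clock: 10.95
position: [552.8, 78.1, 63.7]
ee_rot: [0.707, -0.707, 0.0, -0.0]
contact_force: [-0.1, 0.5, 3.1]
gripper_width: 0.3
grasp_force: 1.9
```

Request:
servo_tool(
  increments=[
    [0,0,0,0.002,0,0,0],
    [0,0,0,0.0035,0,0,0],
    [0,0,0,0.0035,0,0,0],
    [0,0,0,0.0035,0,0,0],
  ],
)

```text
clock: 11.45
position: [552.9, 78.1, 61.9]
ee_rot: [0.707, -0.707, 0.001, -0.001]
contact_force: [-3.3, 0.8, 14.5]
gripper_width: 0.1
grasp_force: 7.1
```

The wrist force of 14.5 N means the button is at its stop. I'll lift off and check.

Request:
servo_tool(
  increments=[
    [0,0,0,-0.01,0,0,0],
    [0,0,0,-0.03,0,0,0],
    [0,0,0,-0.09,0,0,0],
    [0,0,0,-0.15,0,0,0],
    [0,0.013,-0.003,-0.182,0,0,0],
    [0,0.013,-0.003,-0.182,0,0,0],
    [0,0.013,-0.003,-0.182,0,0,0],
    [0,0.013,-0.003,-0.182,0,0,0],
  ],
)

```text
clock: 12.45
position: [554.4, 64.8, 239.9]
ee_rot: [0.707, -0.707, -0.001, 0.002]
contact_force: [1.2, 0.0, -0.3]
gripper_width: 0.1
grasp_force: 0.0
```

```bash
python3 look.py 6; python3 -c "
import cv2
a=cv2.imread('pics/wrist6.png');cv2.imwrite('pics/c6.png',cv2.resize(a[80:290,210:490],(800,600),interpolation=cv2.INTER_CUBIC))"
```

```text
12.45 [554.4  64.8 239.9]
scene fin_top [([239.0, 173.0], 0.89, [507.4, 128.2]), ([221.0, 197.0], 0.61, [397.3, 77.0])]
scene button_top [([262.0, 174.0], 0.39, [563.7, 85.5])]
scene wing_nut [([224.0, 199.0], 0.66, [446.4, 129.7])]
scene hex_nut [([226.0, 183.0], 0.66, [504.6, 191.9])]
scene washer [([247.0, 219.0], 0.66, [435.8, 16.7])]
scene cap_nut [([274.0, 219.0], 0.68, [492.2, -38.1]), ([200.0, 156.0], 0.6, [538.4, 379.3])]
wrist fin_top [([319.0, 216.0], 0.97, [493.3, 107.9])]
wrist button_top [([258.0, 180.0], 0.65, [554.4, 73.6])]
wrist wing_nut [([345.0, 224.0], 0.81, [446.6, 142.6])]
wrist hex_nut [([300.0, 259.0], 0.93, [499.9, 191.0])]
wrist washer [([355.0, 120.0], 0.88, [443.3, 15.9]), ([346.0, 225.0], 0.41, [445.2, 144.5])]
wrist cap_nut [([310.0, 70.0], 0.89, [496.8, -37.1])]
{'ax68': [260.0, 184.0], 'ax44': [260.0, 178.0]}
```

View pics/c6.png

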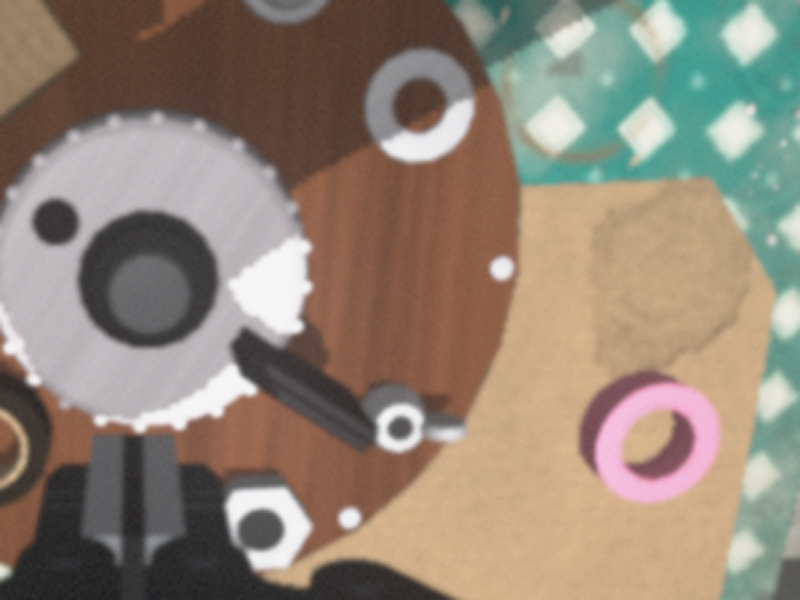

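The picture looks the same as before the press: the fin points at the wing nut (crop 401,428), the button (150,292) is up again, and the tape and carton are unmoved.

```bash
python3 -c "
from bench import arm
print(arm.job_done())"
```

```text
the job is handed in; nothing more can be done
None
```

I pushed the fin round to the wing nut with shut fingers (about 147–148° measured against 147.9° for the nut), then pressed the button to its stop and let it spring back. In the last close-up the fin was still on the nut and the tape roll and carton looked unmoved. I did not re-measure the tape measure and screwdriver, and the job is handed in with no verdict returned.

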